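# Lock the pointed alignment pin in the collet post holder

### The job

Take the pointed alignment pin out of the storage block and set it shank down in the collet post holder, pushing it gently past the spring plunger until it sits fully home on the stop. Then turn the brass nut clockwise until the collet grips the shank: nipped up snug by feel, not wrenched. Leave the other two tips in the block and the things round about where they are.

Things in the scene. Friction and masses are not known exactly. Their poses are not given: they have to be found in the camera images.
- pointed_pin_grip (a point): the pointed alignment pin (loose, 80 g, stands upright in one of the holes of the storage block): a bare steel shank 12 mm in diameter and 44 mm long with a tapered foot, above it a round head 16 mm in diameter and 24 mm tall, on top a conical point 8 mm tall; 76 mm overall. This point lies on its axis in the upper half of the head, 62 mm above the foot and 14 mm below the tip: grip here. z points up along the pin
- pointed_pin_foot (a point): centre of the underside of the pointed pin's shank
- pointed_pin: the whole pointed pin; origin at the centre of the underside of its shank, z up along it
- ball_pin: a second tip in the block, same shank and head but a small ball on top; origin at its foot. Stays in the block
- flat_pin: a third tip in the block, same shank and head but a flat top; origin at its foot. Stays in the block
- rack: aluminium storage block for the tips, fixed, 172 x 46 x 40 mm on a 184 x 58 mm foot; four round holes 13.6 mm wide and 30 mm deep in a row along its x, 42 mm apart, one of them empty; the tips stand in them with the foot 10 mm above the table and the head 14 mm clear of the block. Origin under its middle on the table
- holder: the collet post holder: a black round barrel 31 mm in diameter on a 64 mm round flange screwed to the table (fixed; its place and yaw vary), brass nut on top, a small spring plunger in the barrel's side at +y. Origin on its axis, on the table
- collet_mouth (a point): centre of the holder's mouth, level with the top of the nut, 80 mm above the table. Straight down from here: nut opening 20 mm wide, three open collet jaws, then a bore 13 mm wide. The spring plunger's ball stands into the bore 8.5 mm above the stop; it takes some 6 to 10 N to push the shank past it and then drags with a few N, so the pin does not drop by its own weight
- stop: steel stop at the bottom of the bore, on the holder's axis; origin at the centre of its upper face, 36 mm below the mouth. Home means the pin's foot rests on it; then the head begins 8 mm above the nut. Press on it with 10 to 20 N at most
- collet: the three collet jaws inside the nut, which close on the shank together as the nut turns; origin at the mouth's centre. They begin open by an amount that varies: the nut turns freely for 0.25 to 1.25 rad, then they bite; the whole turn is 0.4 to 1.5 rad. Their grip is the force on the shank of all three together: 40 to 60 N is snug; each 10 N adds 0.03 N m to the nut's torque
- nut_grip (a point): where to hold the knurled brass nut: on its axis, 5 mm below its top. 36 mm in diameter, 22 mm tall; hold at any yaw; tightens clockwise seen from above; stays where left. Free drag 0.2 N m while turning (halted, the reading may sink by up to twice that). Once the jaws bite the torque climbs over some 0.2 rad: snug is 0.12 to 0.18 N m above the free reading taken alike; 0.27 above marks the shank
- caliper: the digital caliper, 200 x 63 x 12 mm, lying on the table; origin under its middle. Bystander
- fork: a black clamping fork, 78 x 32 x 13 mm, lying on the table; origin under its middle. Bystander
- post_holder: a short black post holder with a side thumb screw, 61 mm tall, 32 x 47 mm; origin under its middle. Bystander
- post_holder_tall: a taller post holder of the same kind, 86 mm tall; origin under its middle. Bystander
- iris: a small upright ring-shaped iris diaphragm, 42 mm tall; origin under its middle. Bystander
There are look-alikes about, which are no part of the job. Of the things that look like the holder, the smaller one is meant.

How it is judged (in metres and radians):
On the way, in this order (a step that is already met when the one before it is completed fails the run):
1. the pointed pin stands in the holder fully home on its stop, before the collet is closed (z of pointed_pin_foot in the frame of stop between -0.003 and 0.0015 m and horizontal distance between pointed_pin_foot and stop below 0.0025 m and angle between pointed_pin_foot's own z axis and vertical below 0.07 rad and contact force between collet and pointed_pin below 10 N), for 0.2 s.
2. the nut is turned until the collet grips the shank (z of pointed_pin_foot in the frame of stop between -0.003 and 0.0015 m and horizontal distance between pointed_pin_foot and stop below 0.0025 m and angle between pointed_pin_foot's own z axis and vertical below 0.07 rad and contact force between collet and pointed_pin above 25 N), for 0.2 s.
At the end, for the whole second after the job is handed in: the pointed pin stands upright in the holder at rest, its foot within 1.5 mm of the stop, gripped by the collet with more than 25 N and less than 90 N in all; the other two tips stand where they stood in the block, to 6 mm (all of step 2 and contact force between collet and pointed_pin below 90 N and linear speed of pointed_pin below 0.01 m/s and distance of each of ball_pin, flat_pin from where it was at the start of the episode below 0.006 m); the robot touches nothing.
It fails at once if the shank is squeezed by the collet with more than 90 N (nut wrenched) (contact force between collet and pointed_pin above 90 N).
It fails at once if the pin is rammed onto the stop with more than 40 N (contact force between stop and pointed_pin above 40 N).
It fails at once if one of the other tips is taken out of the block (distance of any of ball_pin, flat_pin from where it was at the start of the episode above 0.015 m).
It fails at once if a bystander is shoved by more than 30 mm (distance of any of caliper, fork, post_holder, post_holder_tall, iris from where it was at the start of the episode above 0.03 m).
It also fails if it takes over 72 s, if anything falls off the work surface, if the arm or the gripper's body presses on something with over 40 N, if the wrist force passes 120 N, or if a joint passes its speed limit or range.

### The arm

A 6-joint arm with a two-finger parallel gripper is mounted at the origin on a cart in front of the work surface, level with it; the furniture and walls round the work are solid. World frame = base frame: x ahead of the robot, y to its left, z up, the work surface at z = 0. Lengths are in mm, angles in rad, forces in N, time in s.
With the tool pointing down it reaches from about 300 to 875 mm from the base axis. Payload 6.4 kg.
Tool frame: the origin (TCP) lies on the centre line of the jaws, within the pads' length; the fingertips stand arm.tcp_to_tips ahead of it and the grasp point (between the pads) lies 2 mm behind it (arm.tcp_to_tips is the distance from the TCP to the fingertips, in mm); x points along the fingers, z is the direction in which the jaws open and shut, and the axes are right-handed (so a half turn about x gives the same grasp; the last joint's range is limited). The gripper opens to 85 mm and grips with 20 to 120 N. Pads are 22 mm wide; open, the fingers measure 114 mm over their backs; the gripper's body (76 mm by 85 mm) begins 54 mm behind the grasp point. The pads swing forward as they close: fully open they stand 13 mm farther back than shut.
Start: joints at [1.064, 0.181, 1.607, -0, 1.354, -0.206], TCP at [170.352, 549.201, 248.288] pointing down, gripper open.
Joint ranges: [-2.99, 2.99], [-0.89, 2.07], [0.3, 2.58], [-1.14, 4.28], [0, 2.63], [-3.12, 3.12]. Speed limits (rad/s): [2.57, 2.57, 3.01, 3.14, 3.14, 3.14].

### API

Orientations are given as a rotation vector (axis times angle).
In Python, from bench import telemetry, vision, arm gives the robot as it stands.
- The arm moves only by the tool step_arm, never from a script. Its argument "increments" is text: rows parted by semicolons, each of 7 numbers parted by spaces: the turn, a rotation vector about the tool's x, y, z in degrees, then the shift along the tool's x, y, z in m, then the closure, from 0 (fully open) to 1 (shut). A call has 1 to 8 rows; each row shifts and turns the commanded pose from where the row before left it, along the tool's axes as they then stand; what a row does not reach is not made up. A row lasts 1/12 s, in which the tool goes at most 41.7 mm and 7.16 degrees, less where a joint would pass 70% of its speed; a pose out of reach is approached as far as the arm can. A call with a gripper value outside its range is refused whole. The fingers move at their own pace and stop on an object; "squeeze" is the grip in N (left out, the last holds). Time passes only in rows, so rows that do not move let the fingers close. It gives the time, the measured TCP pose, the force and the opening at its end, in the units of the state.
- telemetry.get_state(): the state, without advancing time (a new reading comes with each control period).
- vision.grab_frame(name): name is "scene" or "side" or "wrist"; returns a dict with "img" (400x640x3 uint8, red, green, blue), "intrinsics" (3x3 intrinsics, pixels), "origin" and "rotation" of the camera in the world. Camera axes: x right, y down, z forward; pixel columns grow to the right and rows downward; lengths in mm; the calibration is good to about 2 mm. A picture is of the moment at which its call begins. There is no depth.
- arm.hand_in(): hands the job in, once; it reports no verdict.
The state is a dict: "clock": time; "q": joint angles; "qd": joint speeds; "joint_torque": joint torques, N m; "tool_pos": TCP position; "eef_rot": TCP orientation; "contact_force": force on the tool from outside, world axes, zero at the start; "wrist_torque": the same for the moment, N m; "gripper_width": finger opening in mm.
Only numpy, scipy, OpenCV 4.12 (cv2) and the standard library are available. Lean on these libraries where they do the work, as an engineer would, in place of code of your own. Each camera call takes 0.05 s, during which the arm holds its last target. There are 200 camera calls.

## Working session

There is one attempt and no reset: what is moved stays moved. The work goes in short steps, Python scripts to look and compute and a tool call to move; the robot and the scene stay as the last step left them, time stands still between calls to the robot, and variables do not carry over. Pictures are saved under pics/ and viewed, about 8 in all and at most 12, crops included, and the job is handed in when it is done.

Besides the shell and the picture viewer there is one more tool, called after "Emit:" as name(argument=value, ...) on one line, values as JSON. step_arm: Moves the arm, as the interface text tells. Its arguments: {"type":"object","properties":{"increments":{"type":"string"},"squeeze":{"type":"number"}},"required":["increments"]}

```bash
mkdir -p pics; ls; cat > h.py <<'E'
import numpy as np, cv2
from scipy.spatial.transform import Rotation as R
from bench import telemetry, vision, arm
def grab(n,fn=None):
    f=vision.grab_frame(n)
    if fn: cv2.imwrite('pics/'+fn,f['img'][:,:,::-1])
    np.savez('pics/'+n+'.npz',**{k:np.array(f[k]) for k in f})
    return f
def load(n): return dict(np.load('pics/'+n+'.npz'))
def ray(f,u,v,z):
    d=np.array(f['rotation'])@np.linalg.inv(f['intrinsics'])@[u,v,1]; o=np.array(f['origin'])
    return o+d*(z-o[2])/d[2]
def proj(f,p):
    c=np.array(f['intrinsics'])@(np.array(f['rotation']).T@(np.array(p,float)-f['origin'])); return c[:2]/c[2]
E
python3 - <<'E'
from h import *
s=telemetry.get_state();print(s, arm.tcp_to_tips, R.from_rotvec(s['eef_rot']).as_matrix().round(3))
a=grab('scene','scene0.png');b=grab('side','side0.png')
for f in (a,b): print(f['origin'],f['rotation'],f['intrinsics'])
E
```

```text
pics
{'clock': 0.0, 'q': array([ 1.06371219e+00,  1.81570691e-01,  1.60804782e+00, -3.67811903e-05,
        1.35381231e+00, -2.06278939e-01]), 'qd': array([ 0.00095021, -0.00065099, -0.00017109,  0.00122119, -0.00126801,
        0.00161607]), 'joint_torque': array([ 3.24807807e-06, -4.44875729e+01, -3.51327002e+01, -4.13223352e-04,
        9.12368327e-03,  1.58577177e-05]), 'tool_pos': array([170.07553054, 548.69530611, 247.34822904]), 'eef_rot': array([-0.98571916,  1.33831571,  0.98439596]), 'contact_force': array([-0.13304094, -0.07728604,  0.4006283 ]), 'wrist_torque': array([-0.02102758,  0.01418937,  0.0100242 ]), 'gripper_width': 85.23140653739051} 17.0 [[-0.001 -0.955  0.296]
 [-0.002  0.296  0.955]
 [-1.     0.    -0.002]]
[ -92.13073009 -736.2654308   608.03805003] [-1.97763884  0.86824945 -0.49063341] [[409.40871339   0.         325.62099299]
 [  0.         409.40871339 197.45497994]
 [  0.           0.           1.        ]]
[272.20997718 601.34029787 789.34142057] [-0.40846951  2.70944561 -1.21049273] [[419.0057226    0.         319.48594898]
 [  0.         419.0057226  196.41994415]
 [  0.           0.           1.        ]]
```

```bash
sed -i "s/    f=vision.grab_frame(n)/    f=dict(vision.grab_frame(n)); f['rotation']=R.from_rotvec(f['rotation']).as_matrix()/" h.py
python3 - <<'E'
from h import *
grab('scene','scene0.png');grab('side','side0.png')
E
```

```text
(no output)
```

View pics/scene0.png

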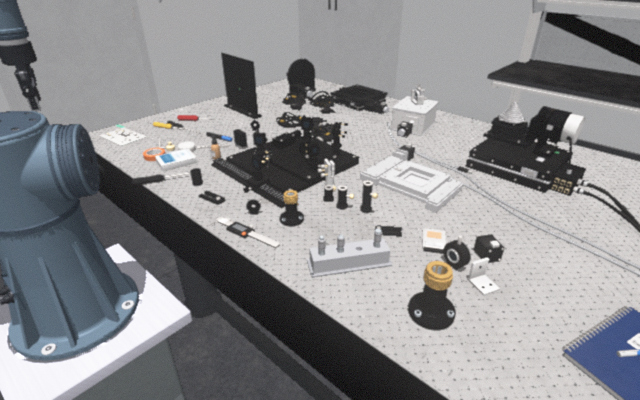

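View pics/side0.png

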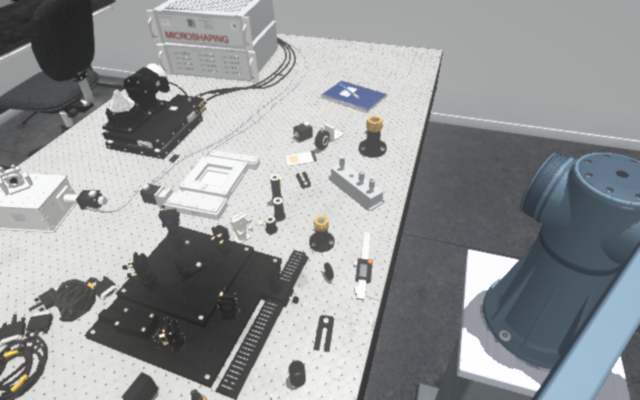

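Scene: storage block at (349,256), tips at (321,243), (340,244) and (378,235), empty hole near (360,248). There are two holder look-alikes, at (291,207) and (433,290); in the side picture they are at (321,235) and (373,138). I'll take a close composite crop of both.

```bash
python3 - <<'E'
from h import *
a=load('scene');b=load('side')
def crop(f,x,y,w,h,s): return cv2.resize(f['img'][y:y+h,x:x+w,::-1],None,fx=s,fy=s,interpolation=cv2.INTER_CUBIC)
A=crop(a,260,175,160,110,5); 
B=np.hstack([crop(b,295,145,100,60,4),crop(b,295,205,100,60,4)])
A=cv2.resize(A,(520,358)); 
cv2.imwrite('pics/crop1.png',np.vstack([cv2.copyMakeBorder(A,0,0,0,280,cv2.BORDER_CONSTANT),B]))
# rough sizes
for n,f,top,base in (('small',a,(291,193),(291,218)),('big',a,(438,268),(432,313)),('small',b,(321,220),(321,243)),('big',b,(375,121),(372,150))):
    print(n,ray(f,*base,0).round(),ray(f,*top,80).round())
for p in ((321,238),(340,239),(378,228)): print(ray(a,*p,78).round(1))
for p in ((341,160),(361,175),(371,182)): print(ray(b,*p,78).round(1))
E
```

```text
small [504. -69.   0.] [502. -76.  80.]
big [ 465. -510.    0.] [ 500. -490.   80.]
small [501. -72.   0.] [500. -74.  80.]
big [ 465. -501.    0.] [ 470. -547.   80.]
[ 418.7 -257.1   78. ]
[ 443.6 -289.2   78. ]
[ 530.9 -324.8   78. ]
[ 519.2 -320.4   78. ]
[ 449.3 -270.2   78. ]
[ 417.  -248.8   78. ]
```

View pics/crop1.png

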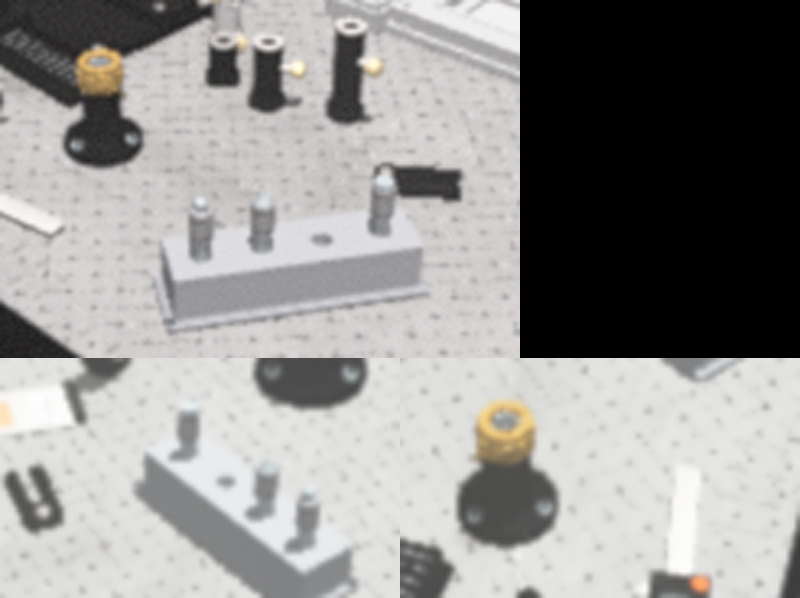

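The right/far tip (378,235 scene, 341,160 side) shows a narrowing top. The near one looks like the ball and the middle one like the flat. The holder meant is the small one at about (501,-74), whose nut fits the 80 mm height. I'll travel above the block and check the tips from near.

Emit:
step_arm(increments="0 0 0 -0.005 -0.0256 -0.0329 0.3;0 0 0 -0.005 -0.0256 -0.0329 0.3;0 0 0 -0.005 -0.0256 -0.0329 0.3;0 0 0 -0.005 -0.0256 -0.0329 0.3;0 0 0 -0.005 -0.0256 -0.0329 0.3;0 0 0 -0.005 -0.0256 -0.0329 0.3;0 0 0 0 -0.0256 -0.0329 0.3;0 0 0 0 -0.0256 -0.0329 0.3")

```text
clock: 0.87
tool_pos: [287.4, 237.4, 278.4]
eef_rot: [-0.986, 1.335, 0.985]
contact_force: [1.9, -0.9, 0.2]
gripper_width: 59.6
```

Emit:
step_arm(increments="0 0 0 0 -0.0256 -0.0329 0.3;0 0 0 0 -0.0256 -0.0329 0.3;0 0 0 0 -0.0256 -0.0329 0.3;0 0 0 0 -0.0256 -0.0329 0.3;0 0 0 0 -0.0256 -0.0329 0.3;0 0 0 0 -0.0256 -0.0329 0.3;0 0 0 0 -0.0256 -0.0329 0.3;0 0 0 0 -0.0256 -0.0329 0.3")

```text
clock: 1.53
tool_pos: [405.0, -75.3, 278.2]
eef_rot: [-0.985, 1.336, 0.984]
contact_force: [1.9, 1.1, -0.6]
gripper_width: 60.1
```

Emit:
step_arm(increments="0 0 0 0 -0.0256 -0.0329 0.3;0 0 0 0 -0.0256 -0.0329 0.3;0 0 0 0 -0.0256 -0.0329 0.3;0 0 0 0 -0.0256 -0.0329 0.3;0 0 0 0 -0.0256 -0.0329 0.3;5.2 0 0 0 0 0 0.3;5.2 0 0 0 0 0 0.3;5.2 0 0 0 0 0 0.3")

```text
clock: 2.2
tool_pos: [478.1, -268.7, 277.0]
eef_rot: [-0.772, 1.43, 0.775]
contact_force: [-0.8, 0.2, 0.3]
gripper_width: 60.0
```

```bash
python3 - <<'E'
from h import *
s=telemetry.get_state(); print(s['clock'],s['tool_pos'],s['q'],s['gripper_width'],R.from_rotvec(s['eef_rot']).as_matrix().round(3))
f=grab('wrist','w0.png'); print(f['origin'],f['rotation'].round(3))
E
```

```text
2.2 [ 478.11621085 -268.74076619  277.02383576] [-7.28584089e-01  9.91042278e-02  1.64009851e+00  8.09844069e-05
  1.40432659e+00 -1.72038835e+00] 59.98252970935029 [[-0.001 -0.837  0.547]
 [ 0.001  0.547  0.837]
 [-1.     0.002  0.   ]]
[ 407.91803139 -223.41996424  403.74765318] [[ 0.548  0.791  0.271]
 [ 0.837 -0.519 -0.176]
 [ 0.002  0.323 -0.946]]
```

View pics/w0.png

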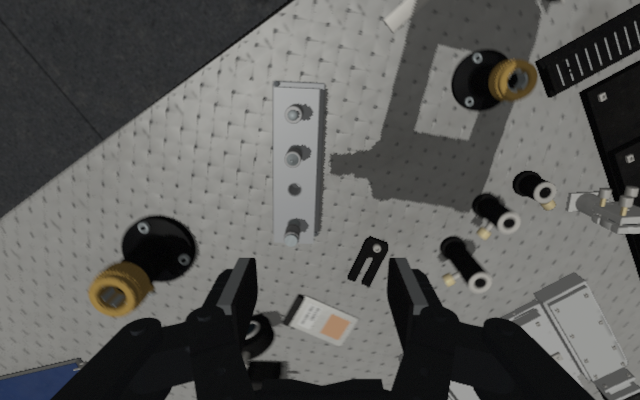

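Wrist: rack upright at columns 273–325, tips at (295,115), (293,158) and (293,238), empty hole (294,189), small holder mouth at (516,77), fork at (368,260). Now an enlarged crop to identify the tips.

```bash
python3 - <<'E'
from h import *
f=load('wrist');im=f['img'][:,:,::-1]
c=lambda x,y,w,h,s: cv2.resize(im[y:y+h,x:x+w],None,fx=s,fy=s,interpolation=cv2.INTER_CUBIC)
A=c(265,95,70,40,5);A2=c(265,138,70,40,5);A3=c(265,218,70,40,5);B=c(445,45,90,60,5)
cv2.imwrite('pics/crop2.png',np.hstack([np.vstack([A,A2,A3]),np.vstack([B,np.zeros((300,450,3),np.uint8)])]))
a=load('scene');b=load('side')
print('hole',ray(f,294,189,40))
for p in ((295,115),(293,158),(293,238)): print(ray(f,*p,78).round(1))
print('mouth',ray(f,516,77,80))
E
```

```text
hole [ 485.25298709 -310.29295717   40.        ]
[ 418.9 -259.7   78. ]
[ 451.  -284.3   78. ]
[ 520.4 -332.5   78. ]
mouth [499.26683583 -76.79530861  80.        ]
```

View pics/crop2.png

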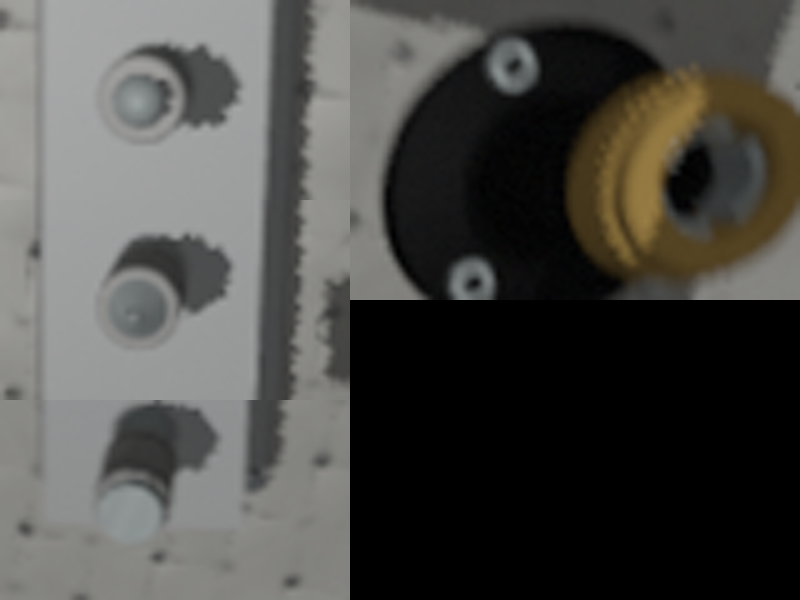

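The near tip is clearly the ball. The middle one looks conical and the far one looks like a flat disc, which disagrees with my first reading, so I'll look closer before choosing.

Emit:
step_arm(increments="0 0 0 0.03 -0.01 -0.009 0.3;0 0 0 0.03 -0.01 -0.009 0.3;0 0 0 0.03 -0.01 -0.009 0.3;0 0 0 0.03 -0.01 0 0.3;0 0 0 0 0 0 0.3;0 0 0 0 0 0 0.3")

```text
clock: 2.75
tool_pos: [496.2, -311.2, 156.3]
eef_rot: [-0.775, 1.428, 0.783]
contact_force: [0.4, 0.5, 0.1]
gripper_width: 59.6
```

```bash
python3 - <<'E'
from h import *
s=telemetry.get_state(); print(s['clock'],s['tool_pos'],s['q'],R.from_rotvec(s['eef_rot']).as_matrix().round(4))
f=grab('wrist'); im=f['img'][:,:,::-1]; print(f['origin'])
cv2.imwrite('pics/w1.png',cv2.resize(im[60:330,220:420],None,fx=2.2,fy=2.2,interpolation=cv2.INTER_CUBIC))
E
```

```text
2.75 [ 496.24794595 -311.22124884  156.26516449] [-7.62633673e-01  3.03866572e-01  1.65394730e+00  1.10109842e-05
  1.18872877e+00 -1.76178303e+00] [[-3.60e-03 -8.41e-01  5.41e-01]
 [ 3.40e-03  5.41e-01  8.41e-01]
 [-1.00e+00  4.90e-03  9.00e-04]]
[ 426.0058195  -266.67339489  283.21218081]
```

View pics/w1.png

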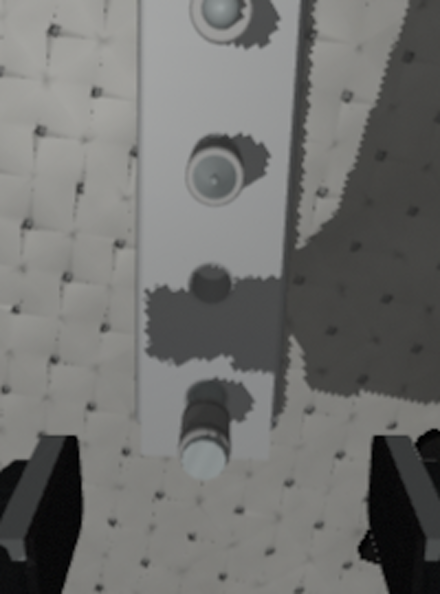

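Identified: pointed pin is the middle one (rim centre crop (215,175), apex (213,179)), ball at the top, flat at the far end (205,458).

```bash
python3 - <<'E'
from h import *
f=load('wrist'); s=telemetry.get_state(); M=R.from_rotvec(s['eef_rot']).as_matrix()
g=lambda u,v:(u/2.2+220-.27,v/2.2+60-.27)
P={}
for n,p,z in (('rim',(215,174.5),78),('apex',(213,179.5),86),('hole',(211,284),40),('ballrim',(222,7),78),('flat',(206,458),86)):
    q=ray(f,*g(*p),z); P[n]=q; print(n,q.round(1),'tool', (M.T@(q-s['tool_pos'])).round(1))
# block long edges at top z=40
L=[ray(f,*g(*p),40) for p in ((138,10),(140,440))]; Rr=[ray(f,*g(*p),40) for p in ((301,10),(272,430))]
for l in (L,Rr): d=l[1]-l[0]; print('edge deg',np.degrees(np.arctan2(d[1],d[0])), l[0].round(1))
a=load('scene');b=load('side')
for q in ('rim',): print(proj(a,P[q]),proj(b,P[q]))
E
```

```text
rim [ 451.4 -285.7   78. ] tool [80.5 52.7 -2.7]
apex [ 451.2 -286.1   86. ] tool [72.5 52.6 -3.1]
hole [ 486.1 -310.3   40. ] tool [118.5  10.2  -4.7]
ballrim [ 417.1 -261.2   78. ] tool [80.6 94.8 -0.7]
flat [ 518.8 -332.6   86. ] tool [ 72.4 -29.4  -5.7]
edge deg -34.6195921887993 [ 402.5 -281.8   40. ]
edge deg -35.19893715088621 [ 428.9 -240.8   40. ]
[341.15705049 236.69236875] [361.55402179 171.4441195 ]
```

Emit:
step_arm(increments="2.2 0 0 0 0 0 0.3;0 0 0 0 0.0262 -0.0024 0.3;0 0 0 0 0.0262 -0.0024 0.3;0 0 0 0.02 0 0 0.5;0 0 0 0.02 0 0 0.5;0 0 0 0 0 0 0.5;0 0 0 0 0 0 0.5")

```text
clock: 3.38
tool_pos: [452.1, -286.2, 119.9]
eef_rot: [-0.75, 1.437, 0.748]
contact_force: [0.1, 0.3, 0.5]
gripper_width: 43.2
```

```bash
python3 - <<'E'
from h import *
s=telemetry.get_state(); M=R.from_rotvec(s['eef_rot']).as_matrix();print(s['clock'],s['tool_pos'],s['gripper_width'],M.round(4))
print('to go tool', (M.T@(np.array([451.3,-285.9,70])-s['tool_pos'])).round(1))
f=grab('wrist','w2.png')
E
```

```text
3.3833 [ 452.06929266 -286.16975462  119.85914572] 43.15220626947112 [[ 1.100e-03 -8.194e-01  5.733e-01]
 [-1.100e-03  5.733e-01  8.194e-01]
 [-1.000e+00 -1.500e-03 -3.000e-04]]
to go tool [49.9  0.9 -0.2]
```

View pics/w2.png

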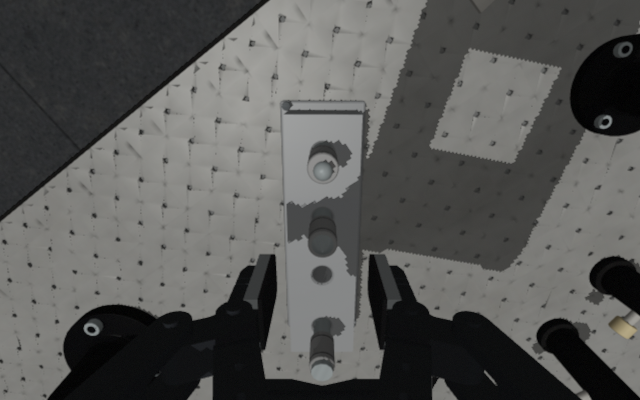

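The pin (322,238) is centred between the fingers, with the ball tip at (322,168) and the flat one at (322,365). I'll descend and close.

Emit:
step_arm(increments="0 0 0 0.0167 0.0009 0 0.5;0 0 0 0.0167 0 0 0.5;0 0 0 0.0166 0 0 0.5;0 0 0 0 0 0 0.5;0 0 0 0 0 0 1;0 0 0 0 0 0 1;0 0 0 0 0 0 1;0 0 0 0 0 0 1", squeeze=50)

```text
clock: 4.1
tool_pos: [452.1, -286.6, 70.1]
eef_rot: [-0.751, 1.437, 0.745]
contact_force: [-0.6, -0.0, 7.0]
gripper_width: 14.1
```

Emit:
step_arm(increments="0 0 0 0 0 0 1;0 0 0 0 0 0 1;0 0 0 0 0 0 1;0 0 0 0 0 0 1")

```text
clock: 4.43
tool_pos: [452.1, -286.7, 70.1]
eef_rot: [-0.751, 1.437, 0.745]
contact_force: [-0.5, 0.2, 6.9]
gripper_width: 14.1
```

Emit:
step_arm(increments="0 0 0 -0.01 0 0 1;0 0 0 -0.03 0 0 1;0 0 0 -0.03 0 0 1;0 0 0 -0.03 0 0 1;0 0 0 -0.03 0 0 1;0 0 0 0 0 0 1;0 0 0 0 0 0 1")

```text
clock: 5.02
tool_pos: [451.9, -286.6, 201.1]
eef_rot: [-0.752, 1.437, 0.744]
contact_force: [-0.4, 0.2, -1.4]
gripper_width: 14.4
```

```bash
python3 - <<'E'
from h import *
s=telemetry.get_state(); M=R.from_rotvec(s['eef_rot']).as_matrix();print(s['clock'],s['tool_pos'],s['gripper_width'],s['contact_force'],s['wrist_torque'],M.round(4))
f=grab('wrist'); a=grab('scene'); b=grab('side')
T=s['tool_pos'];w=f['img'][:,:,::-1]
def c(f,n=45):
    u,v=proj(f,T).astype(int); print(u,v); return cv2.resize(f['img'][v-n:v+n,u-n:u+n,::-1],(300,300),interpolation=cv2.INTER_CUBIC)
cv2.imwrite('pics/c3.png',np.hstack([w,np.vstack([c(a),c(b)])[:400]]) if 0 else np.hstack([cv2.resize(w,(480,300)),c(a)]))
np.save('pics/T.npy',T); print('mouth px', proj(f,[499.3,-76.8,80]))
cv2.imwrite('pics/cside.png',c(b))
E
```

```text
5.0167 [ 451.88865559 -286.5865161   201.10226561] 14.408944276050176 [-0.36750003  0.19005563 -1.36039377] [0.03744313 0.01389344 0.02331286] [[ 0.0037 -0.8189  0.574 ]
 [-0.0039  0.5739  0.8189]
 [-1.     -0.0052 -0.001 ]]
343 187
mouth px [614.59144208  83.0896389 ]
363 133
```

View pics/c3.png

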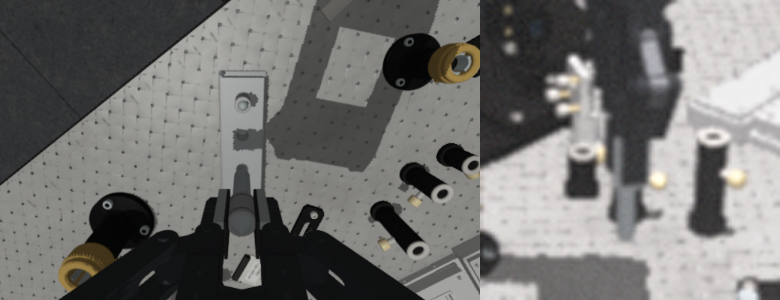

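Pin is held upright, shank clear (wrist crop (240,165)–(240,235)). I'm moving to just beside the holder, so that the mouth is seen at about the same camera geometry.

Emit:
step_arm(increments="0 0 0 0 0.0083 0.0398 1;0 0 0 0 0.0083 0.0398 1;0 0 0 0 0.0083 0.0398 1;0 0 0 0 0.0083 0.0398 1;0 0 0 0 0.0083 0.0398 1;0 0 0 0.03 0 0 1;0 0 0 0 0 0 1;0 0 0 0 0 0 1")

```text
clock: 5.83
tool_pos: [529.0, -97.6, 165.3]
eef_rot: [-0.745, 1.443, 0.754]
contact_force: [0.4, -0.4, -0.2]
gripper_width: 14.4
```

```bash
python3 - <<'E'
from h import *
s=telemetry.get_state(); M=R.from_rotvec(s['eef_rot']).as_matrix();print(s['clock'],s['tool_pos'],s['gripper_width'],s['contact_force'],M.round(4))
f=grab('wrist');w=f['img'][:,:,::-1]
m=proj(f,[499.3,-76.8,80]);t=proj(f,s['tool_pos']+M@[60,0,0]);print(m,t)
x0,y0=240,100
cv2.imwrite('pics/c4.png',cv2.resize(w[y0:y0+190,x0:x0+180],None,fx=3,fy=3,interpolation=cv2.INTER_CUBIC))
E
```

```text
5.8333 [529.00479952 -97.62526569 165.31307139] 14.409587922195671 [ 0.43249449 -0.40709684 -0.24000629] [[-0.0066 -0.8195  0.573 ]
 [ 0.0023  0.573   0.8196]
 [-1.      0.0067 -0.0019]]
[322.56718542 161.90191628] [322.36241618 230.69928811]
```

View pics/c4.png

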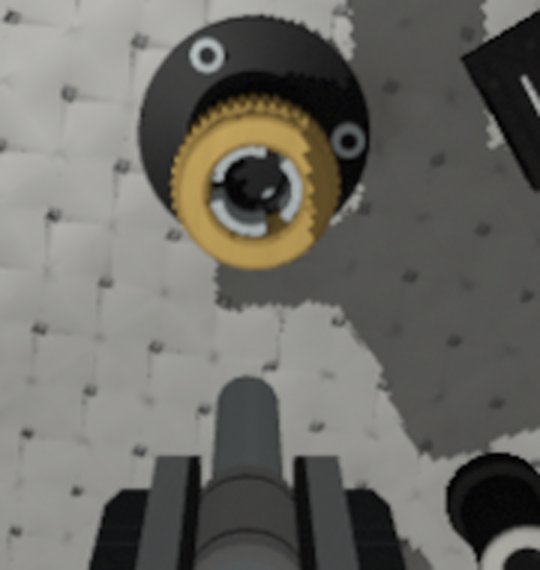

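Mouth opening centre at crop (256,191), i.e. image (325.0,163.5). Foot's near edge at crop (248,376), i.e. image (322.3,225.0). The pin hangs straight.

```bash
python3 - <<'E'
from h import *
f=load('wrist'); s=telemetry.get_state(); M=R.from_rotvec(s['eef_rot']).as_matrix(); T=s['tool_pos']; print(T,M[:,0])
m=ray(f,325.0,163.5,80); print('mouth',m,'tool',M.T@(m-T))
m2=ray(f,325.0,163.5,80)
for dx in (59,60,61):
    o=np.array(f['origin']);d=f['rotation']@np.linalg.inv(f['intrinsics'])@[322.3,225.0,1]
    ot=M.T@(o-T);dt=M.T@d; k=(dx-ot[0])/dt[0]; print(dx,(ot+k*dt).round(2))
# head rim (top z): tool x=-16..: sides
a=load('scene');b=load('side');a=grab('scene');b=grab('side');print(proj(a,m),proj(b,m))
E
```

```text
[529.98113611 -98.84384238 166.85473081] [-0.00362641  0.00113534 -0.99999278]
mouth [501.01651243 -76.132777    80.        ] tool [86.98492611 36.43972935  2.06274958]
59 [59.    6.42  0.35]
60 [60.    5.99  0.35]
61 [61.    5.57  0.35]
[290.73047532 193.14853255] [321.06094571 219.26556292]
```

Emit:
step_arm(increments="0 0 0 0 0.0187 0.0011 1;0 0 0 0 0.0187 0.0011 1;0 0 0 0.017 0 0 1;0 0 0 0 0 0 1;0 0 0 0 0 0 1;0 0 0 0 0 0 1;0 0 0 0 0 0 1")

```text
clock: 6.57
tool_pos: [502.7, -76.5, 152.2]
eef_rot: [-0.748, 1.437, 0.746]
contact_force: [-0.1, -0.0, -0.6]
gripper_width: 13.8
```

```bash
python3 - <<'E'
from h import *
s=telemetry.get_state(); M=R.from_rotvec(s['eef_rot']).as_matrix();print(s['clock'],s['tool_pos'],s['gripper_width'],s['contact_force'],s['qd'].round(4),M.round(4))
f=grab('wrist');a=grab('scene');b=grab('side')
c=lambda f,x,y,w,h,s: cv2.resize(f['img'][y:y+h,x:x+w,::-1],None,fx=s,fy=s,interpolation=cv2.INTER_CUBIC)
W=c(f,270,170,110,100,5)
S=np.vstack([c(a,266,165,50,50,5),c(b,296,190,50,50,5)])
print(telemetry.get_state()['tool_pos'])
cv2.imwrite('pics/c5.png',np.hstack([W,S]))
E
```

```text
6.5667 [502.69073899 -76.54223931 152.15893404] 13.795042766764874 [-0.14783213 -0.01554602 -0.64485398] [ 0.0076  0.002   0.0019  0.0004 -0.0031 -0.001 ] [[ 1.700e-03 -8.182e-01  5.749e-01]
 [-7.000e-04  5.749e-01  8.182e-01]
 [-1.000e+00 -1.800e-03  4.000e-04]]
[502.3230703  -76.02879893 151.65438589]
```

View pics/c5.png

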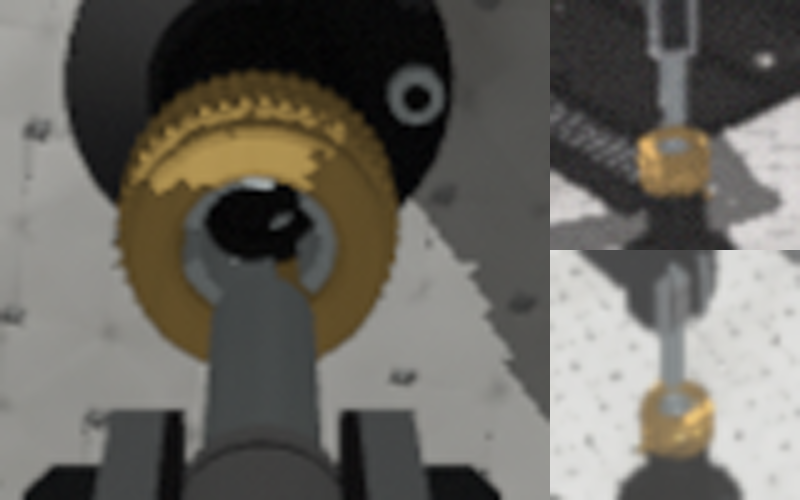

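Wrist: opening centre about crop (260,245); foot centre column 263, foot near edge row 262. Scene and side crops show the shank over the mouth. Now the offsets.

```bash
python3 - <<'E'
from h import *
f=load('wrist'); M=R.from_rotvec([-0.748,1.437,0.746]).as_matrix(); T=np.array([502.7,-76.5,152.2])
m=ray(f,321.6,218.6,80); e=ray(f,322.2,222.0,92.2)
print(m,M.T@(m-T),'edge',M.T@(e-T))
for y in(-2,-1,0):
  for r in (4.5,5,6):print(y,r,((proj(f,T+M@[60,y+r,0])-[270,170]+.4)*5).round(0),end=' ')
s=telemetry.get_state();print(s['clock'],s['tool_pos'])
print('ring',[((proj(f,m+M@[0,10*np.cos(t),10*np.sin(t)])-[270,170]+.4)*5).round(0).tolist() for t in (0,1.57,3.14,4.71)])
a=load('scene');b=load('side')
print((proj(a,m)-[266,165]+.4)*5,(proj(b,m)-[296,190]+.4)*5)
E
```

```text
[500.30839861 -75.38397065  80.        ] [72.19488626  2.72702006 -0.51675722] edge [59.99009156  5.55496172 -0.16178408]
-2 4.5 [264. 286.] -2 5 [264. 282.] -2 6 [264. 274.] -1 4.5 [264. 278.] -1 5 [264. 274.] -1 6 [264. 266.] 0 4.5 [264. 270.] 0 5 [264. 266.] 0 6 [264. 258.] 6.7167 [502.3230703  -76.02879893 151.65438589]
ring [[260.0, 169.0], [340.0, 245.0], [260.0, 318.0], [180.0, 245.0]]
[123.59953222 142.75385354] [128.24122006 149.67891698]
```

Emit:
step_arm(increments="0 0 0 0 0.0016 -0.0005 1;0 0 0 0.004 0 0 1;0 0 0 0.004 0 0 1;0 0 0 0.003 0 0 1;0 0 0 0.003 0 0 1;0 0 0 0.002 0 0 1;0 0 0 0.002 0 0 1;0 0 0 0 0 0 1")

```text
clock: 7.38
tool_pos: [499.9, -75.0, 132.5]
eef_rot: [-0.748, 1.439, 0.749]
contact_force: [-0.5, -0.2, -0.8]
gripper_width: 13.7
```

```bash
python3 - <<'E'
from h import *
s=telemetry.get_state(); M=R.from_rotvec(s['eef_rot']).as_matrix();print(s['clock'],s['tool_pos'],s['contact_force'],'F tool',M.T@s['contact_force'],s['wrist_torque'],M.round(4)[:,0])
E
```

```text
7.3833 [499.93864687 -74.95468838 132.52248763] [-0.49239193 -0.17929585 -0.80974266] F tool [ 0.81008446  0.29956543 -0.42930609] [ 0.01097212 -0.04753289 -0.0273472 ] [-8.e-04  3.e-04 -1.e+00]
```

Emit:
step_arm(increments="0 0 0 0.002 0 0 1;0 0 0 0.002 0 0 1;0 0 0 0.002 0 0 1;0 0 0 0.002 0 0 1;0 0 0 0 0 0 1")

```text
clock: 7.8
tool_pos: [499.9, -75.0, 124.6]
eef_rot: [-0.748, 1.439, 0.749]
contact_force: [0.9, 0.1, -1.3]
gripper_width: 14.1
```

```bash
cat > st.py <<'E'
from h import *
s=telemetry.get_state(); M=R.from_rotvec(s['eef_rot']).as_matrix();print(s['clock'],s['tool_pos'].round(2),'F tool',(M.T@s['contact_force']).round(2),'T tool',(M.T@s['wrist_torque']).round(3),M.round(4)[:,0],s['gripper_width'],s['q'][5])
E
python3 st.py
```

```text
7.8 [499.92 -74.98 124.6 ] F tool [ 1.3  -0.69  0.57] T tool [0.059 0.012 0.025] [-7.e-04  2.e-04 -1.e+00] 14.127656530117418 -1.3433147904904907
```

Emit:
step_arm(increments="0 0 0 0.002 0 0 1;0 0 0 0.002 0 0 1;0 0 0 0.002 0 0 1;0 0 0 0.002 0 0 1;0 0 0 0 0 0 1")

```text
clock: 8.22
tool_pos: [500.1, -75.1, 116.7]
eef_rot: [-0.748, 1.438, 0.748]
contact_force: [0.3, -0.8, -0.8]
gripper_width: 14.1
```

```bash
python3 st.py
```

```text
8.2167 [500.12 -75.09 116.67] F tool [ 0.76 -0.7  -0.51] T tool [ 0.053  0.026 -0.131] [-2.e-04 -0.e+00 -1.e+00] 14.070931948052381 -1.3433522011075192
```

Emit:
step_arm(increments="0 0 0 0.0015 0 0 1;0 0 0 0.0015 0 0 1;0 0 0 0.0015 0 0 1;0 0 0 0.0015 0 0 1;0 0 0 0 0 0 1")

```text
clock: 8.63
tool_pos: [500.2, -75.2, 110.9]
eef_rot: [-0.748, 1.438, 0.748]
contact_force: [1.6, -2.2, -1.1]
gripper_width: 14.3
```

```bash
python3 st.py
```

```text
8.6333 [500.24 -75.23 110.85] F tool [ 1.12 -2.54 -0.86] T tool [-0.045  0.186 -0.341] [ 1.e-04 -3.e-04 -1.e+00] 14.344920653910933 -1.3433263493891587
```

Emit:
step_arm(increments="0 0 0 0.001 -0.0004 -0.0001 1;0 0 0 0.001 0 0 1;0 0 0 0.001 0 0 1;0 0 0 0 0 0 1")

```text
clock: 8.97
tool_pos: [500.4, -75.5, 107.9]
eef_rot: [-0.748, 1.438, 0.748]
contact_force: [-0.6, -2.0, -0.4]
gripper_width: 14.0
```

```bash
python3 st.py
```

```text
8.9667 [500.4  -75.49 107.93] F tool [ 0.43 -0.67 -2.01] T tool [ 0.038  0.367 -0.147] [-2.e-04 -2.e-04 -1.e+00] 14.002282433604021 -1.3437294104251212
```

Emit:
step_arm(increments="0 0 0 0.001 0 -0.0002 1;0 0 0 0.001 0 0 1;0 0 0 0 0 0 1")

```text
clock: 9.22
tool_pos: [500.3, -75.5, 105.9]
eef_rot: [-0.748, 1.438, 0.748]
contact_force: [0.3, -0.9, 0.8]
gripper_width: 14.4
```

```bash
python3 st.py
```

```text
9.2167 [500.32 -75.54 105.87] F tool [-0.79 -0.71 -0.55] T tool [ 0.01   0.285 -0.172] [-0. -0. -1.] 14.424165615309983 -1.3441014564566187
```

Emit:
step_arm(increments="0 0 0 0.001 0 0 1;0 0 0 0.001 0 0 1;0 0 0 0 0 0 1")

```text
clock: 9.47
tool_pos: [500.5, -75.6, 104.2]
eef_rot: [-0.748, 1.438, 0.748]
contact_force: [-0.1, -0.8, 2.6]
gripper_width: 14.5
```

```bash
python3 st.py; python3 - <<'E'
from h import *
f=grab('wrist')
w=f['img'][:,:,::-1]; cv2.imwrite('pics/c6.png',cv2.resize(w[150:330,230:410],None,fx=3,fy=3,interpolation=cv2.INTER_CUBIC))
E
```

```text
9.4667 [500.52 -75.61 104.2 ] F tool [-2.55 -0.34 -0.72] T tool [-0.018  0.38   0.076] [ 2.e-04 -1.e-04 -1.e+00] 14.50974219161481 -1.344082237586264
```

View pics/c6.png

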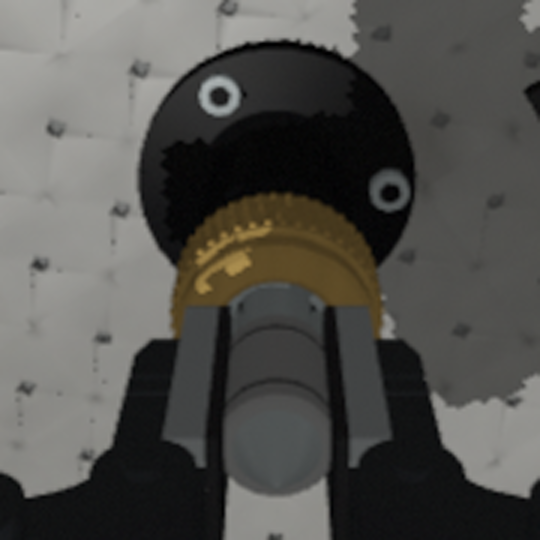

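The pin stands in the mouth with the shank still showing above the nut (rows 285–325), apex at crop (278,460). I'll check from the apex pixel where the pin sits along the tool.

```bash
python3 st.py; python3 - <<'E'
from h import *
f=load('wrist'); M=R.from_rotvec([-0.748,1.438,0.748]).as_matrix(); T=np.array([500.52,-75.61,104.2])
q=lambda p:((proj(f,T+M@p)-[230,150]+.33)*3).round(0)
for dx in (-22,-20,-18,-16,-14): print(dx,q([dx,0,0]),'rim+y',q([dx+8,8,0]),'rim-y',q([dx+8,-8,0]),'headbot+y',q([dx+32,8,0]))
E
```

```text
9.5167 [500.48 -75.57 104.18] F tool [-3.4  -0.55 -1.29] T tool [-0.001  0.32   0.008] [ 2.e-04 -1.e-04 -1.e+00] 14.357477022156655 -1.3441123242464743
-22 [280. 519.] rim+y [279. 425.] rim-y [279. 529.] headbot+y [279. 332.]
-20 [280. 509.] rim+y [279. 416.] rim-y [279. 519.] headbot+y [279. 325.]
-18 [280. 498.] rim+y [279. 407.] rim-y [279. 509.] headbot+y [279. 319.]
-16 [279. 488.] rim+y [279. 399.] rim-y [279. 500.] headbot+y [279. 313.]
-14 [279. 478.] rim+y [279. 391.] rim-y [279. 491.] headbot+y [279. 307.]
```

Emit:
step_arm(increments="0 0 0 0.0007 0 0 1;0 0 0 0 0 0 1")

```text
clock: 9.68
tool_pos: [500.8, -75.7, 104.2]
eef_rot: [-0.749, 1.438, 0.748]
contact_force: [-2.8, -0.8, 8.3]
gripper_width: 14.6
```

```bash
python3 st.py
```

```text
9.6833 [500.78 -75.74 104.16] F tool [-8.31  1.81 -2.21] T tool [-0.031  0.454  0.323] [ 7.e-04 -4.e-04 -1.e+00] 14.64585506670224 -1.3441009242581659
```

Emit:
step_arm(increments="0 0 0 0.0007 0 0 1;0 0 0 0 0 0 1")

```text
clock: 9.85
tool_pos: [501.0, -75.8, 104.1]
eef_rot: [-0.749, 1.437, 0.747]
contact_force: [-4.6, 0.3, 14.4]
gripper_width: 14.5
```

```bash
python3 st.py
```

```text
9.85 [501.04 -75.85 104.05] F tool [-14.41   3.87  -2.38] T tool [0.02  0.532 0.545] [ 1.2e-03 -7.0e-04 -1.0e+00] 14.531632242920859 -1.3440943644927634
```

Hard contact at TCP z 104.1, just where home (104) was expected, and the apex shows no slip in the grip. So the pin is home at 14 N. Back off the push and release.

Emit:
step_arm(increments="0 0 0 -0.0012 0 0 1;0 0 0 0 0 0 1;0 0 0 0 0 0 0.4;0 0 0 0 0 0 0.4;0 0 0 0 0 0 0.4;0 0 0 0 0 0 0.4")

```text
clock: 10.35
tool_pos: [500.1, -75.3, 103.5]
eef_rot: [-0.748, 1.438, 0.749]
contact_force: [0.6, 0.2, 1.3]
gripper_width: 51.4
```

```bash
python3 st.py; python3 - <<'E'
from h import *
s=telemetry.get_state(); T=s['tool_pos'];M=R.from_rotvec(s['eef_rot']).as_matrix()
f=grab('wrist')
w=f['img'][:,:,::-1]; cv2.imwrite('pics/c7.png',cv2.resize(w[150:330,230:410],None,fx=3,fy=3,interpolation=cv2.INTER_CUBIC))
q=lambda p:((proj(f,p)-[230,150]+.33)*3).round(0)
c=np.array([500.3,-75.4,0])
for h in (-2,0,2,4,8): print(h,'apex',q(c+[0,0,120+h]),'rim far',q(c+[0,0,112+h]+M@[0,-8,0]),'headbot near',q(c+[0,0,88+h]+M@[0,8,0]))
print('nut near top edge',q(c+[0,0,80]+M@[0,18,0]))
E
```

```text
10.35 [500.13 -75.3  103.47] F tool [-1.27 -0.37  0.51] T tool [0.005 0.036 0.02 ] [-6.e-04  5.e-04 -1.e+00] 51.40276323796864 -1.344108641691473
-2 apex [280. 482.] rim far [279. 494.] headbot near [279. 310.]
0 apex [280. 492.] rim far [279. 504.] headbot near [279. 316.]
2 apex [280. 502.] rim far [280. 513.] headbot near [279. 322.]
4 apex [280. 513.] rim far [280. 523.] headbot near [279. 328.]
8 apex [280. 535.] rim far [280. 544.] headbot near [279. 342.]
nut near top edge [279. 235.]
```

View pics/c7.png

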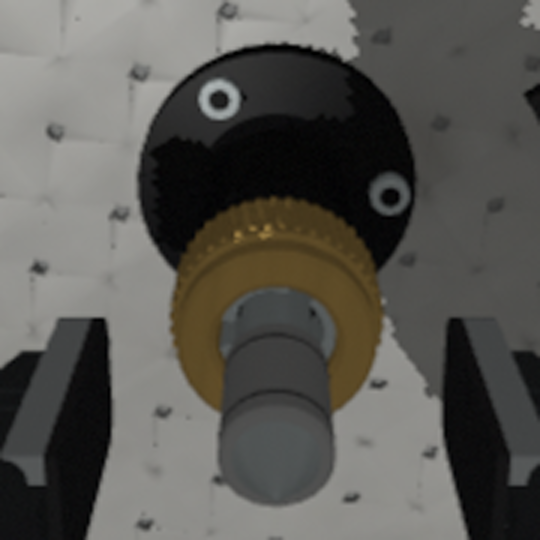

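Pin home: far rim at crop row 504, exactly the predicted row for seated. Nut is centred (col 277) between the open fingers (108, 447). I'm going down onto the nut.

Emit:
step_arm(increments="0 0 0 0.01 0 0 0.4;0 0 0 0.01 0 0 0.4;0 0 0 0.0095 0 0 0.4;0 0 0 0 0 0 0.4;0 0 0 0 0 0 1;0 0 0 0 0 0 1;0 0 0 0 0 0 1;0 0 0 0 0 0 1", squeeze=60)

```text
clock: 11.07
tool_pos: [499.8, -75.2, 73.9]
eef_rot: [-0.747, 1.439, 0.749]
contact_force: [-0.1, 0.8, -6.7]
gripper_width: 34.7
```

```bash
python3 st.py
```

```text
11.0667 [499.78 -75.16  73.86] F tool [6.7  0.54 0.63] T tool [-0.018 -0.121  0.145] [-1.2e-03  6.0e-04 -1.0e+00] 34.657588657150065 -1.3441081423128864
```

Emit:
step_arm(increments="3 0 0 0 0 0 1;3 0 0 0 0 0 1")

```text
clock: 11.23
tool_pos: [499.9, -75.1, 73.9]
eef_rot: [-0.665, 1.467, 0.667]
contact_force: [1.1, 1.4, -6.9]
gripper_width: 34.5
```

```bash
python3 st.py
```

```text
11.2333 [499.9  -75.05  73.89] F tool [6.95 0.1  1.81] T tool [-0.261 -0.339  0.134] [-8.e-04  7.e-04 -1.e+00] 34.5128396627506 -1.2373964137083122
```

Emit:
step_arm(increments="3 0 0 0 0 0 1;3 0 0 0 0 0 1")

```text
clock: 11.4
tool_pos: [500.0, -74.9, 73.9]
eef_rot: [-0.584, 1.491, 0.586]
contact_force: [0.7, 1.4, -7.9]
gripper_width: 34.2
```

```bash
python3 st.py
```

```text
11.4 [499.99 -74.93  73.86] F tool [7.9  0.5  1.46] T tool [-0.178 -0.438  0.178] [-6.e-04  9.e-04 -1.e+00] 34.2388331514294 -1.132418870491986
```

Emit:
step_arm(increments="3 0 0 0 0 0 1;3 0 0 0 0 0 1")

```text
clock: 11.57
tool_pos: [500.1, -74.8, 73.9]
eef_rot: [-0.502, 1.511, 0.504]
contact_force: [2.6, 4.1, -8.9]
gripper_width: 34.8
```

```bash
python3 st.py
```

```text
11.5667 [500.11 -74.81  73.88] F tool [8.91 1.71 4.5 ] T tool [-0.226 -0.594  0.242] [-3.0e-04  1.1e-03 -1.0e+00] 34.77558704040269 -1.027696588438823
```

Emit:
step_arm(increments="3 0 0 0 0 0 1;3 0 0 0 0 0 1")

```text
clock: 11.73
tool_pos: [500.3, -74.7, 73.9]
eef_rot: [-0.421, 1.529, 0.423]
contact_force: [3.5, 3.4, -8.0]
gripper_width: 34.5
```

```bash
python3 st.py
```

```text
11.7333 [500.29 -74.74  73.92] F tool [7.97 1.12 4.72] T tool [-0.222 -0.626  0.34 ] [ 2.0e-04  1.2e-03 -1.0e+00] 34.46726268345913 -0.9230090538445491
```

Emit:
step_arm(increments="3 0 0 0 0 0 1;3 0 0 0 0 0 1")

```text
clock: 11.9
tool_pos: [500.4, -74.7, 73.9]
eef_rot: [-0.339, 1.543, 0.341]
contact_force: [4.4, 4.1, -8.8]
gripper_width: 34.5
```

```bash
python3 st.py
```

```text
11.9 [500.43 -74.65  73.91] F tool [8.84 1.87 5.66] T tool [-0.204 -0.785  0.355] [ 5.0e-04  1.3e-03 -1.0e+00] 34.45074890586815 -0.8182637205321774
```

Emit:
step_arm(increments="3 0 0 0 0.0001 0.0006 1;3 0 0 0 0 0 1")

```text
clock: 12.07
tool_pos: [500.6, -74.6, 73.9]
eef_rot: [-0.257, 1.556, 0.259]
contact_force: [2.1, 2.1, -8.1]
gripper_width: 34.2
```

```bash
python3 st.py
```

```text
12.0667 [500.61 -74.56  73.88] F tool [8.13 1.34 2.71] T tool [-0.231 -0.421  0.304] [-4.e-04  8.e-04 -1.e+00] 34.18806950837904 -0.7124888935338956
```

Emit:
step_arm(increments="3 0 0 0 0 0 1;3 0 0 0 0 0 1")

```text
clock: 12.23
tool_pos: [500.8, -74.5, 73.9]
eef_rot: [-0.175, 1.563, 0.177]
contact_force: [2.1, 2.6, -7.9]
gripper_width: 34.3
```

```bash
python3 st.py
```

```text
12.2333 [500.76 -74.53  73.88] F tool [7.93 2.07 2.58] T tool [-0.273 -0.496  0.405] [ 1.e-04  9.e-04 -1.e+00] 34.32551104644895 -0.6078879614092
```

Emit:
step_arm(increments="3 0 0 0 0 0 1")

```text
clock: 12.32
tool_pos: [500.8, -74.5, 73.9]
eef_rot: [-0.134, 1.566, 0.136]
contact_force: [3.3, 3.0, -8.8]
gripper_width: 34.2
```

```bash
python3 st.py
```

```text
12.3167 [500.84 -74.49  73.91] F tool [8.76 2.42 3.73] T tool [-0.323 -0.571  0.403] [ 3.e-04  9.e-04 -1.e+00] 34.23510333694424 -0.5555359189574016
```

Biting now (+0.10). Smaller steps.

Emit:
step_arm(increments="1.5 0 0 0 0 0 1")

```text
clock: 12.4
tool_pos: [500.9, -74.5, 73.9]
eef_rot: [-0.114, 1.567, 0.115]
contact_force: [3.1, 2.5, -8.7]
gripper_width: 34.3
```

```bash
python3 st.py
```

```text
12.4 [500.92 -74.5   73.91] F tool [8.69 2.06 3.42] T tool [-0.303 -0.621  0.492] [ 4.e-04  9.e-04 -1.e+00] 34.29050441523122 -0.5292631222481758
```

Emit:
step_arm(increments="1.5 0 0 0 0 0 1")

```text
clock: 12.48
tool_pos: [500.9, -74.5, 73.9]
eef_rot: [-0.094, 1.568, 0.096]
contact_force: [2.9, 2.3, -8.7]
gripper_width: 34.5
```

```bash
python3 st.py
```

```text
12.4833 [500.93 -74.46  73.89] F tool [8.69 1.98 3.11] T tool [-0.39  -0.563  0.425] [ 4.e-04  1.e-03 -1.e+00] 34.4618750975925 -0.5043938312725544
```

Emit:
step_arm(increments="0.8 0 0 0 0 0 1")

```text
clock: 12.57
tool_pos: [500.9, -74.5, 73.9]
eef_rot: [-0.083, 1.569, 0.085]
contact_force: [5.1, 3.0, -10.3]
gripper_width: 34.4
```

```bash
python3 st.py
```

```text
12.5667 [500.94 -74.5   73.91] F tool [10.33  2.39  5.42] T tool [-0.314 -0.743  0.597] [ 4.e-04  1.e-03 -1.e+00] 34.40328992680763 -0.49058384626870055
```

Emit:
step_arm(increments="1.5 0 0 0 0 0 1")

```text
clock: 12.65
tool_pos: [501.0, -74.5, 73.9]
eef_rot: [-0.063, 1.569, 0.065]
contact_force: [4.9, 3.9, -9.9]
gripper_width: 34.0
```

```bash
python3 st.py
```

```text
12.65 [500.96 -74.47  73.91] F tool [9.87 3.46 5.22] T tool [-0.376 -0.72   0.549] [ 5.e-04  1.e-03 -1.e+00] 34.04587057344332 -0.465094322360124
```

Snug at +0.16 N m. Release and rise.

Emit:
step_arm(increments="0 0 0 0 0 0 0.4;0 0 0 0 0 0 0.4;0 0 0 0 0 0 0.4;0 0 0 -0.02 0 0 0.4;0 0 0 -0.03 0 0 0.4;0 0 0 -0.03 0 0 0.4;0 0 0 0 0 0 0.4;0 0 0 0 0 0 0.4")

```text
clock: 13.32
tool_pos: [502.7, -76.2, 157.1]
eef_rot: [-0.066, 1.564, 0.062]
contact_force: [-0.4, -0.1, -0.9]
gripper_width: 50.9
```

```bash
python3 st.py; python3 - <<'E'
from h import *
s=telemetry.get_state();M=R.from_rotvec(s['eef_rot']).as_matrix()
f=grab('wrist');a=grab('scene')
c=lambda f,x,y,w,h,s: cv2.resize(f['img'][y:y+h,x:x+w,::-1],None,fx=s,fy=s,interpolation=cv2.INTER_CUBIC)
cv2.imwrite('pics/c8.png',np.hstack([c(f,220,150,200,200,2),c(a,265,175,130,130,400/130)]))
k=np.array([500.3,-75.4,0])
for h in (-1,0,1,3): print(h,((proj(f,k+[0,0,120+h])-[220,150])*2).round(),((proj(f,k+[0,0,112+h]+M@[0,-8,0])-[220,150])*2).round(),((proj(f,k+[0,0,112+h]+M@[0,8,0])-[220,150])*2).round())
E
```

```text
13.3167 [502.72 -76.2  157.12] F tool [ 0.85 -0.09 -0.42] T tool [ 0.07  -0.007  0.028] [ 0.0055 -0.0026 -1.    ] 50.94589032083606 -0.4655013380149293
-1 [195. 191.] [195. 204.] [195. 151.]
0 [195. 193.] [195. 206.] [195. 153.]
1 [195. 195.] [195. 207.] [195. 154.]
3 [195. 198.] [195. 211.] [195. 157.]
```

The viewer's limit is used up, so I'll do a numeric check: compare the other tips and bystanders with the first scene picture, and the pin's rim with its predicted place.

```bash
python3 st.py; python3 - <<'E'
from h import *
f=load('wrist');a=load('scene')['img'][:,:,::-1].copy();o=cv2.imread('pics/scene0.png')
for n,(x,y) in dict(ball=(321,243),flat=(378,235),pointed_hole=(340,241),fork=(391,231),ph=(343,197),tall=(367,196),caliper=(250,233)).items():
    t=o[y-9:y+9,x-8:x+8]; r=cv2.matchTemplate(a[y-14:y+14,x-13:x+13],t,cv2.TM_CCOEFF_NORMED); _,v,_,l=cv2.minMaxLoc(r); print(n,round(v,3),l[0]-5,l[1]-5)
g=cv2.cvtColor(f['img'],cv2.COLOR_RGB2GRAY)[215:275,285:350]
c=cv2.HoughCircles(cv2.resize(g,None,fx=4,fy=4,interpolation=cv2.INTER_CUBIC),cv2.HOUGH_GRADIENT,1,20,param1=80,param2=25,minRadius=40,maxRadius=75)
print(None if c is None else [((p[0]/4+285-220)*2,(p[1]/4+215-150)*2,p[2]/2) for p in c[0][:4]])
E
```

```text
13.4167 [500.61 -75.29 154.18] F tool [-0.16  1.1  -0.11] T tool [0.019 0.012 0.005] [-1.e-04 -2.e-04 -1.e+00] 51.103392992406796 -0.4653764096887751
ball 0.997 0 0
flat 0.998 0 0
pointed_hole 0.313 -4 -5
fork 0.999 0 0
ph 0.999 0 0
tall 0.999 0 0
caliper 0.999 0 0
None
```

```bash
python3 -c "
from bench import arm
print(arm.hand_in())"
```

```text
the job is handed in; nothing more can be done
None
```

I set the pointed pin home in the smaller holder, tightened the nut to snug and handed the job in at about 13.4 s. No verdict is reported.

**Pin:** It was the middle tip of the block. I first took the far tip for it and corrected that from a closer look. I pushed it down past the plunger region until it met hard contact at TCP z 104.1 mm, where 104 was expected, with about 14 N. After release, its rim showed at the seated height. I never saw the plunger's 6 to 10 N peak, because I only read the force at halts.

**Nut:** I turned it about 0.88 rad clockwise. The free torque was about 0.22 N m and the last reading 0.376, so +0.16 N m, or roughly 50 N of grip. The torque readings scatter by about ±0.03 N m; the one before the last was only +0.10.

**Last checks:**
- The ball and flat tips, fork, both post holders and caliper matched the first scene picture with no shift. I did not compare the iris.
- The gripper is open and about 17 mm clear above the pin, with no contact force beyond noise.
- **Not confirmed:** I could not look at the pin after tightening. The viewer's limit of 12 pictures was used up, and the circle detection I tried instead found nothing. That it still sits home rests on the earlier view.

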